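# Nudge a drilling template onto its locating pins

## Task

The flat metal drilling template has been put down crooked on the pin board, with its far side riding on top of the two steel pins. Nudge it sideways and away from you with your fingers until both of its large round holes drop over the pins and it lies flat on the board, then take your hand away. Do not pick the template up or tip it over, and leave the jar, the wood block and the oil can where they stand.

Things in the scene. Friction and masses are not known exactly. Their poses are not given: they have to be found in the camera images.
- pin_board: dark wooden board screwed to the bench, cannot move, 225 (x) x 250 (y) x 18 mm thick; it stands and is turned differently in each run. Origin on its underside, straight below the seat; unturned, x points away from the robot, y left, z up; it reaches from x = -130 to +95 and y = -125 to +125 mm.
- seat (a point): point on the board's top face (18 mm above the bench), axes as the board's: the seated template has its origin here and its axes agree. It then leaves 60 mm of board free at the near side, 25 mm at the far side, 35 mm left and right.
- left_pin (a point): centre of the left pin's top, 8 mm above the board's top. Two upright fixed steel pins, 12 mm diameter, top 3 mm bevelled to 7 mm, stand at x = +25, y = +55 (left) and y = -55 mm (right) from the seat; the template hides them at first.
- template_plate: loose flat metal plate, 140 (x) x 180 (y) x 10 mm, about 0.5 kg; origin: centre of its underside, z up. Round through-holes for the pins, 15 mm diameter, at x = +25, y = +55 and -55 mm; a window 81 (x) x 41 (y) mm in the middle; two 8 mm guide holes (not for the pins) at x = -45, y = +55 and -55 mm. Seated, its underside is on the board's top and the pins let it shift only about 1.5 mm.
- plate_center (a point): centre of the template, half-way up (5 mm above its underside). At the start the underside rests on the pin tops and the near (-x) edge on the board: tilt about 0.07 rad, this point about 10 mm above the board's top; from the seat it is 21 to 32 mm to -x, up to 20 mm to either side in y, turned up to 0.12 rad.
- nail_jar: jar of nails, 63 mm diameter, 76 mm tall, standing on the bench to the right of the board; origin at the centre of its underside. Leave alone.
- dark_block: block of dark wood, 45 x 75 x 24 mm tall, lying on the bench to the right of the board; origin at the centre of its underside. Leave alone.
- oil_can: thumb oil can, 65 mm diameter, 126 mm tall, standing on the bench to the left of the board; origin at the centre of its underside. Leave alone.

How it is judged (in metres and radians):
At the end, for the whole second after the job is handed in: The template lies at rest flat on the board (underside within 2 mm of the board's top, tilt under 0.02 rad) with both holes over the pins (origin within 4 mm of the seat, turned less than 0.05 rad from it) (z of template_plate in the frame of seat below 0.002 m and horizontal distance between template_plate and seat below 0.004 m and angle between the x axis of template_plate and the x axis of seat, either way round below 0.05 rad and angle between template_plate's own z axis and vertical below 0.02 rad and linear speed of template_plate below 0.01 m/s); the robot touches nothing.
It fails at once if the template is lifted off (its centre more than 22 mm above the board's top) or tipped up by more than 0.3 rad (z of template_plate in the frame of seat above 0.022 m or angle between template_plate's own z axis and vertical above 0.3 rad).
It fails at once if the jar, the wood block or the oil can is moved by more than 15 mm (distance of any of nail_jar, dark_block, oil_can from where it was at the start of the episode above 0.015 m).
It also fails if it takes over 58 s, if anything falls off the work surface, if the arm or the gripper's body presses on something with over 40 N, if the wrist force passes 120 N, or if a joint passes its speed limit or range.

## Robot

A 6-joint arm with a two-finger parallel gripper is mounted at the origin on a cart in front of the work surface, level with it; the furniture and walls round the work are solid. World frame = base frame: x ahead of the robot, y to its left, z up, the work surface at z = 0. Lengths are in mm, angles in rad, forces in N, time in s.
With the tool pointing down it reaches from about 325 to 900 mm from the base axis. Payload 6.1 kg.
Tool frame: the origin (TCP) lies midway between the tips of the shut fingers; the grasp point (between the pads) lies 19 mm behind it (bot.tcp_to_grasp is the distance from the TCP to the grasp point, in mm); z points along the fingers, x is the direction in which the jaws open and shut, and the axes are right-handed (so a half turn about z gives the same grasp; the last joint's range is limited). The gripper opens to 85 mm and grips with 20 to 120 N. Pads are 22 mm wide; open, the fingers measure 114 mm over their backs; the gripper's body (76 mm by 85 mm) begins 54 mm behind the grasp point. The pads swing forward as they close: fully open they stand 13 mm farther back than shut.
Start: joints at [0.978, 0.22, 1.526, -0, 1.395, -0.126], TCP at [281.267, 558.126, 231.3] pointing down, gripper open.
Joint ranges: [-2.98, 2.98], [-0.91, 2.08], [0.09, 2.57], [-1.24, 4.39], [0.2, 2.65], [-2.68, 2.68]. Speed limits (rad/s): [2.57, 2.57, 3.01, 3.14, 3.14, 3.14].

## Interface

Orientations are given as a unit quaternion [x, y, z, w].
In Python, from station import bot, capture gives the robot as it stands. The module is installed in compiled form; this text tells all that it offers.
- The arm moves only by the tool jog_arm, never from a script. Its argument "deltas" is a list of rows, each a list of 3 entries, a list of its own where there are three numbers: the closure, from 0 (fully open) to 1 (shut), then the shift along the world's x, y, z in m, then the turn, a rotation vector about the world's x, y, z in rad. A call has 1 to 8 rows; each row is the pose to reach, as a shift and turn from the pose measured when the call began; what a row does not reach only later rows make up. A row lasts 1/12 s, in which the tool goes at most 41.7 mm and 7.16 degrees, less where a joint would pass 70% of its speed; a pose out of reach is approached as far as the arm can. A call with a gripper value outside its range is refused whole. The fingers move at their own pace and stop on an object; "newtons" is the grip in N (left out, the last holds). Time passes only in rows, so rows that repeat a pose let the fingers close. It gives the time, the measured TCP pose, the force and the opening at its end, in the units of the state.
- bot.get_state(): the state, without advancing time (a new reading comes with each control period).
- capture(name): name is "scene" or "side" or "wrist"; returns a dict with "color" (400x640x3 uint8, red, green, blue), "z_map" (400x640 float32, mm along the optical axis (not along the pixel's ray), 0 where there is no reading), "K" (3x3 intrinsics, pixels), "extrinsics" (4x4, takes a point from camera to world coordinates). Camera axes: x right, y up, looking along -z (the intrinsics and any distortion apply to the point x, -y, -z); pixel columns grow to the right and rows downward; lengths in mm; the calibration is good to about 2 mm. The wrist camera is an equidistant fisheye: a pixel r from the principal point sees the ray r / f radians off the axis. A picture is of the moment at which its call begins.
- bot.finish_job(): hands the job in, once; it reports no verdict.
The state is a dict: "time": time; "joints": joint angles; "joint_vel": joint speeds; "effort": joint torques, N m; "tool_pos": TCP position; "tcp_rot": TCP orientation; "contact_force": force on the tool from outside, world axes, zero at the start; "torque": the same for the moment, N m; "width": finger opening in mm.
Only numpy, scipy, OpenCV 4.12 (cv2) and the standard library are available. Lean on these libraries where they do the work, as an engineer would, in place of code of your own. Each camera call takes 0.05 s, during which the arm holds its last target. There are 200 camera calls.

## Working session

There is one attempt and no reset: what is moved stays moved. The work goes in short steps, Python scripts to look and compute and a tool call to move; the robot and the scene stay as the last step left them, time stands still between calls to the robot, and variables do not carry over. Pictures are saved under pics/ and viewed, about 8 in all and at most 12, crops included, and the job is handed in when it is done.

Besides the shell and the picture viewer there is one more tool, called after "Emit:" by a JSON object that holds its "op" and its "data". jog_arm: Moves the arm, as the interface text tells. Its arguments: {"type":"object","properties":{"deltas":{"type":"array","items":{"type":"array"}},"newtons":{"type":"number"}},"required":["deltas"]}

```bash
mkdir -p pics
cat > h.py <<'E'
import numpy as np, cv2
from station import bot, capture
def save(c,n,crop=None,s=1):
    im=c["color"][...,::-1]
    if crop: im=im[crop[1]:crop[3],crop[0]:crop[2]]
    cv2.imwrite("pics/"+n,cv2.resize(im,None,fx=s,fy=s,interpolation=cv2.INTER_CUBIC))
def cloud(c):
    z=c["z_map"];K=c["K"];v,u=np.mgrid[:400,:640]
    P=np.stack([(u-K[0,2])/K[0,0]*z,-(v-K[1,2])/K[1,1]*z,-z],-1)
    T=c["extrinsics"];return P@T[:3,:3].T+T[:3,3]
def ray(c,u,v,h):
    K=c["K"];T=c["extrinsics"];d=T[:3,:3]@np.array([(u-K[0,2])/K[0,0],-(v-K[1,2])/K[1,1],-1]);o=T[:3,3]
    return o+d*(h-o[2])/d[2]
E
python3 - <<'E'
from h import *
for n in("scene","side"):
    c=capture(n);save(c,n+"1.png");np.savez(n+"1.npz",**c);print(n,c["K"].round(1).tolist(),c["extrinsics"].round(3).tolist(),(c["z_map"]>0).mean())
print(bot.get_state())
E
```

```text
scene [[405.9, 0.0, 321.0], [0.0, 405.9, 198.1], [0.0, 0.0, 1.0]] [[0.838, 0.324, -0.439, 54.775], [-0.546, 0.526, -0.653, -772.367], [0.02, 0.787, 0.617, 759.121], [0.0, 0.0, 0.0, 1.0]] 0.99611328125
side [[439.7, 0.0, 327.3], [0.0, 439.7, 203.7], [0.0, 0.0, 1.0]] [[-0.999, -0.035, 0.029, 591.027], [0.042, -0.477, 0.878, 914.554], [-0.017, 0.878, 0.478, 555.05], [0.0, 0.0, 0.0, 1.0]] 0.90801953125
{'time': 0.1, 'joints': array([ 9.77940078e-01,  2.21164280e-01,  1.52750581e+00,  1.81666161e-05,
        1.39471781e+00, -1.26102440e-01]), 'joint_vel': array([ 0.00208888, -0.00183566, -0.0017616 ,  0.00245888, -0.00162536,
       -0.00026604]), 'effort': array([-1.32266257e-03, -4.98242390e+01, -3.90546870e+01, -2.78490097e-04,
        5.66179573e-03, -6.41498946e-05]), 'tool_pos': array([280.93077989, 557.68299587, 230.2932845 ]), 'tcp_rot': array([ 8.51466791e-01,  5.24407760e-01, -8.21122932e-04,  3.62717151e-04]), 'contact_force': array([ 0.17791508, -0.7632599 , -0.21034993]), 'torque': array([ 0.00969292,  0.00351291, -0.02960271]), 'width': 85.49523127741212}
```

View pics/scene1.png

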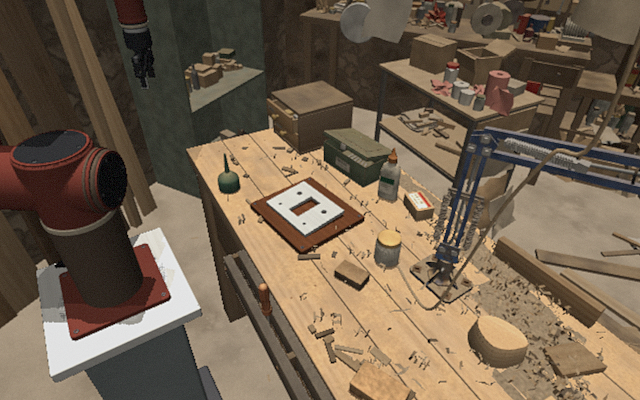

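View pics/side1.png

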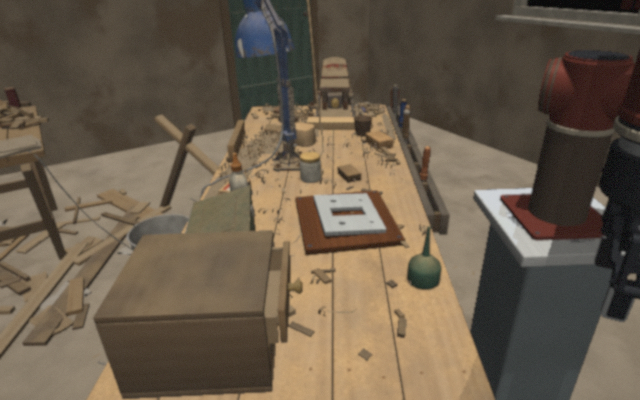

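The scene view shows the board at about (307,212) px, the white plate at (303,207), the oil can at (228,182), the jar at (388,248) and the block at (351,274). The side view shows the plate at (349,214). Next I'll measure the outlines.

```bash
cat > m.py <<'E'
from h import *
def load(n): return dict(np.load(n+".npz"))
def quad(mask):
    cs,_=cv2.findContours(mask.astype(np.uint8),cv2.RETR_EXTERNAL,cv2.CHAIN_APPROX_NONE)
    return max(cs,key=cv2.contourArea)
def measure(c,hp,fish=False):
    P=cloud(c);hsv=cv2.cvtColor(c["color"],cv2.COLOR_RGB2HSV).astype(int);rgb=c["color"].astype(int)
    roi=(P[...,0]>300)&(P[...,0]<900)&(P[...,1]>-300)&(P[...,1]<400)&(P[...,2]>5)&(P[...,2]<50)
    plate=roi&(hsv[...,1]<60)&(hsv[...,2]>110)
    brown=roi&(hsv[...,2]<130)&(hsv[...,1]>90)&(P[...,2]<30)
    both=cv2.morphologyEx((plate|brown).astype(np.uint8),cv2.MORPH_OPEN,np.ones((3,3)))
    out={}
    for n,m,h in(("plate",plate,hp),("board",both,18)):
        ct=quad(m)
        w=np.array([ray(c,u,v,h)[:2] for u,v in ct[:,0]],np.float32)
        (cx,cy),sz,a=cv2.minAreaRect(w);out[n]=(cx,cy,sz,a);print(n,round(cx,1),round(cy,1),np.round(sz,1),round(a,2),len(ct), "z med",np.median(P[m>0][:,2]).round(1))
        mm=np.zeros((400,640),np.uint8);cv2.drawContours(mm,[ct],-1,1,-1)
        q=P[(m>0)];Z=q[:,2]
    return out,plate,P
E
python3 - <<'E'
from m import *
for n in("scene1","side1"):
    c=load(n);o,pl,P=measure(c,35)
    q=P[pl];A=np.c_[q[:,:2],np.ones(len(q))];s,_,_,_=np.linalg.lstsq(A,q[:,2],rcond=None);print("plane",s)
    for nm,(u,v,r) in dict(scene1=dict(can=(228,183,14),jar=(388,250,16),blk=(351,274,18)),side1=dict(can=(425,268,18),jar=(311,168,12),blk=(348,173,12)))[n].items():
        q=P[v-r:v+r,u-r:u+r].reshape(-1,3);q=q[q[:,2]>12];print(nm,np.percentile(q,[3,50,97],axis=0).round(0).tolist())
E
```

```text
plate 511.6 -9.2 [149.1 188.2] 7.44 157 z med 31.5
board 513.4 -18.2 [229.  258.4] 6.29 268 z med 18.5
plane [ 9.27561735e-03 -1.86302279e-02  2.57224931e+01]
can [[351.0, 191.0, 15.0], [376.0, 206.0, 42.0], [407.0, 230.0, 69.0]]
jar [[570.0, -297.0, 15.0], [585.0, -281.0, 58.0], [620.0, -250.0, 77.0]]
blk [[457.0, -311.0, 13.0], [483.0, -276.0, 23.0], [511.0, -239.0, 26.0]]
plate 514.1 0.2 [138.5 198.3] 7.34 184 z med 32.4
board 518.5 0.8 [225.2 267.3] 5.86 312 z med 18.8
plane [1.39700715e-02 3.01465987e-02 2.48660028e+01]
can [[356.0, 221.0, 14.0], [387.0, 245.0, 42.0], [413.0, 259.0, 68.0]]
jar [[570.0, -284.0, 13.0], [601.0, -239.0, 46.0], [630.0, -231.0, 76.0]]
blk [[462.0, -300.0, 14.0], [488.0, -260.0, 23.0], [515.0, -228.0, 26.0]]
```

Emit:
{"op": "jog_arm", "data": {"deltas": [[0.5,[0.229,-0.563,0.06],[0,0,0.59]],[1,[0.229,-0.563,0.06],[0,0,0.59]],[1,[0.229,-0.563,0.06],[0,0,0.59]],[1,[0.229,-0.563,0.06],[0,0,0.59]],[1,[0.229,-0.563,0.06],[0,0,0.59]],[1,[0.229,-0.563,0.06],[0,0,0.59]],[1,[0.229,-0.563,0.06],[0,0,0.59]],[1,[0.229,-0.563,0.06],[0,0,0.59]]]}}

```text
time: 0.77
tool_pos: [404.1, 254.0, 262.9]
tcp_rot: [0.662, 0.749, -0.001, 0.001]
contact_force: [1.5, -0.3, -0.0]
width: 0.1
```

Emit:
{"op": "jog_arm", "data": {"deltas": [[1,[0.096,-0.259,0.027],[0,0,0]],[1,[0.096,-0.259,0.027],[0,0,0]],[1,[0.096,-0.259,0.027],[0,0,0]],[1,[0.096,-0.259,0.027],[0,0,0]],[1,[0.096,-0.259,0.027],[0,0,0]],[1,[0.096,-0.259,0.027],[0,0,0]],[1,[0.096,-0.259,0.027],[0,0,0]],[1,[0.096,-0.259,0.027],[0,0,0]]]}}

```text
time: 1.43
tool_pos: [501.3, -10.0, 290.0]
tcp_rot: [0.664, 0.748, -0.001, 0.002]
contact_force: [-0.4, -0.5, 0.3]
width: -0.1
```

Run:
```python
from h import *
c=capture("wrist");save(c,"w1.png");np.savez("w1.npz",**c);print(c["K"].round(1).tolist(),c["extrinsics"].round(3).tolist());print(bot.get_state()["tool_pos"])
```

```text
[[309.7, 0.0, 317.8], [0.0, 309.7, 200.7], [0.0, 0.0, 1.0]] [[-0.119, -0.954, -0.275, 432.016], [0.993, -0.115, -0.03, -17.877], [-0.003, -0.276, 0.961, 433.068], [0.0, 0.0, 0.0, 1.0]]
[500.47523681  -7.55273711 289.61090546]
```

View pics/w1.png

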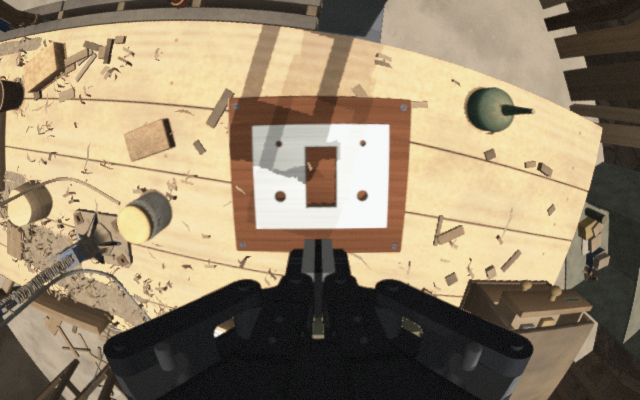

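The wrist view shows the board with corners at about (233,97), (411,98), (402,251) and (237,252). The plate corners are at (252,125), (389,124), (389,230) and (254,229), and the plate's holes at (279,196) and (362,196). The pins are still hidden. I'll convert these to world positions.

```bash
cat > w.py <<'E'
from h import *
def rays(c,uv):
    K=c["K"];T=c["extrinsics"];uv=np.asarray(uv,float).reshape(-1,2)
    p=uv-[K[0,2],K[1,2]];r=np.hypot(*p.T)+1e-9;th=r/K[0,0]
    d=np.c_[np.sin(th)*p[:,0]/r,-np.sin(th)*p[:,1]/r,-np.cos(th)]
    return T[:3,3],d@T[:3,:3].T
def hit(c,uv,n,p0):
    o,d=rays(c,uv);return o+d*(((p0-o)@n)/(d@n))[:,None]
def rect(pts):
    # line fits of four sides -> centre, yaw, size
    (cx,cy),_,a=cv2.minAreaRect(pts.astype(np.float32));a=(a+45)%90-45;t=np.radians(a)
    R=np.array([[np.cos(t),np.sin(t)],[-np.sin(t),np.cos(t)]]);q=(pts-[cx,cy])@R.T;h=(np.abs(q).max(0)+0)
    out={}
    for ax in(0,1):
        for s in(-1,1):
            e=q[(s*q[:,ax]>h[ax]-6)&(np.abs(q[:,1-ax])<h[1-ax]*.8)]
            out[ax,s]=np.median(e[:,ax]),np.polyfit(e[:,1-ax],e[:,ax],1)[0]
    yaw=t+np.mean([-out[0,1][1],-out[0,-1][1],out[1,1][1],out[1,-1][1]])
    ctr=np.array([cx,cy])+R.T@np.array([(out[0,1][0]+out[0,-1][0])/2,(out[1,1][0]+out[1,-1][0])/2])
    return ctr,yaw,(out[0,1][0]-out[0,-1][0],out[1,1][0]-out[1,-1][0])
def look(c,tilt=.07,yawp=.12,near=None,box=(200,80,440,262)):
    hsv=cv2.cvtColor(c["color"],cv2.COLOR_RGB2HSV).astype(int);H,S,V=hsv[...,0],hsv[...,1],hsv[...,2]
    roi=np.zeros((400,640),bool);roi[box[1]:box[3],box[0]:box[2]]=1
    plate=(roi&(S<45)&(V>100)).astype(np.uint8)
    wood=(roi&(V>150)&(S>45)|roi&(H>13)&(S>45)&(V>90)).astype(np.uint8)
    brown=(roi&((H<13)|(H>170))&(S>90)&(V>30)).astype(np.uint8)|plate
    k=np.ones((3,3),np.uint8);big=lambda m:max(cv2.findContours(cv2.morphologyEx(m,cv2.MORPH_OPEN,k),cv2.RETR_EXTERNAL,cv2.CHAIN_APPROX_NONE)[0],key=cv2.contourArea)[:,0]
    up=np.array([0,0,1.]);b=rect(hit(c,big(brown),up,np.array([0,0,18.]))[:,:2])
    ct=big(plate);flat=hit(c,ct,up,np.array([0,0,32.]))
    f=np.array([np.cos(yawp),np.sin(yawp)]);s=(flat[:,:2]@f);p0=np.r_[f*s.min(),28.]
    n=np.array([-np.sin(tilt)*f[0],-np.sin(tilt)*f[1],np.cos(tilt)])
    p=rect(hit(c,ct,n,p0)[:,:2])
    return b,p,(n,p0),plate
def report(b,p):
    t=b[1];Rb=np.array([[np.cos(t),-np.sin(t)],[np.sin(t),np.cos(t)]])
    seat=b[0]+Rb@[17.5,0]
    print("board",b[0].round(1),round(b[1],4),np.round(b[2],1),"seat",seat.round(1))
    print("plate",p[0].round(1),round(p[1],4),np.round(p[2],1),"rel",(Rb.T@(p[0]-seat)).round(1),"dyaw",round(p[1]-t,4))
E
python3 - <<'E'
from w import *
c=dict(np.load("w1.npz"));b,p,(n,p0),pl=look(c);report(b,p)
for nm,uv in dict(holeR=(280,196),holeL=(362.5,196),w1=(306,147),w2=(337,147),w3=(306,206),w4=(336.5,205)).items(): print(nm,hit(c,uv,n,p0).round(1))
E
```

```text
board [518.   -7.2] 0.1102 [219.5 244.2] seat [535.4  -5.3]
plate [513.4  -5.5] 0.1316 [138.8 179.3] rel [-21.8   2.2] dyaw 0.0215
holeR [[545.3 -56.5  34.8]]
holeL [[532.1  53.3  34.8]]
w1 [[476.6 -29.2  30.2]]
w2 [[471.8  10.9  30.2]]
w3 [[554.7 -20.3  35.7]]
w4 [[548.5  20.2  35.6]]
```

Emit:
{"op": "jog_arm", "data": {"deltas": [[1,[0.0125,0.002,-0.04],[0,0,-0.012]],[1,[0.0125,0.002,-0.08],[0,0,-0.012]],[1,[0.0125,0.002,-0.12],[0,0,-0.012]],[1,[0.0125,0.002,-0.16],[0,0,-0.012]],[1,[0.0125,0.002,-0.2],[0,0,-0.012]],[1,[0.0125,0.002,-0.225],[0,0,-0.012]],[1,[0.0125,0.002,-0.23],[0,0,-0.012]],[1,[0.0125,0.002,-0.23],[0,0,-0.012]]]}}

```text
time: 2.15
tool_pos: [510.6, -4.1, 57.5]
tcp_rot: [0.668, 0.744, -0.002, -0.002]
contact_force: [-0.1, -0.8, 0.1]
width: 0.1
```

Emit:
{"op": "jog_arm", "data": {"deltas": [[1,[0.002,-0.002,-0.012],[0,0,0]],[1,[0.002,-0.002,-0.024],[0,0,0]],[1,[0.002,-0.002,-0.034],[0,0,0]],[1,[0.002,-0.002,-0.036],[0,0,0]],[1,[0.002,-0.002,-0.036],[0,0,0]]]}}

```text
time: 2.57
tool_pos: [512.4, -6.0, 21.4]
tcp_rot: [0.668, 0.744, -0.003, -0.002]
contact_force: [-0.5, -0.2, 0.7]
width: -0.2
```

Run:
```python
from h import *
s=bot.get_state();print(s["tool_pos"],s["contact_force"])
c=capture("wrist");save(c,"w2.png",(180,60,460,300),2);np.savez("w2.npz",**c)
```

```text
[512.3601742   -5.97322672  21.35205464] [-0.4779643  -0.18301727  0.71740713]
```

View pics/w2.png

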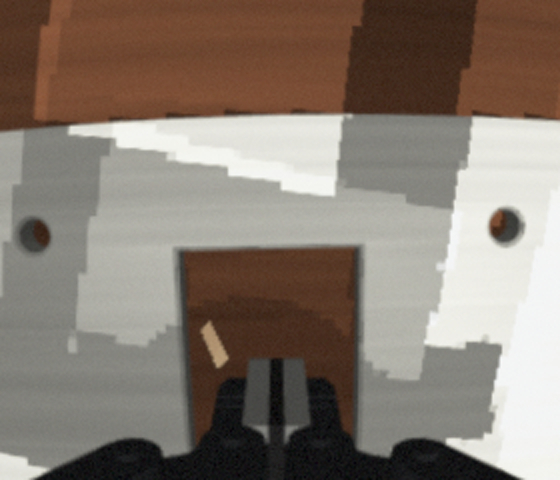

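The fingers are inside the window with clearance all round (crop about (275,390)). Next I push away from the robot along the board's x axis.

Emit:
{"op": "jog_arm", "data": {"deltas": [[1,[0.012,0.001,0],[0,0,0]],[1,[0.024,0.0025,0],[0,0,0]],[1,[0.029,0.003,0],[0,0,0]],[1,[0.032,0.0035,0],[0,0,0]],[1,[0.035,0.004,0],[0,0,0]],[1,[0.038,0.004,0],[0,0,0]],[1,[0.04,0.0045,0],[0,0,0]],[1,[0.04,0.0045,0],[0,0,0]]]}}

```text
time: 3.28
tool_pos: [552.9, -1.5, 21.8]
tcp_rot: [0.668, 0.744, -0.002, -0.002]
contact_force: [-2.3, -0.5, 2.5]
width: 0.3
```

```bash
cat > sc.py <<'E'
from m import *
def report_scene(tag):
    for n in("scene","side"):
        c=capture(n);np.savez(n+tag+".npz",**c)
        c0=load(n+"1")
        # shift of plate: near edge etc. using rect on same plane, relative to first picture
        for cc in(c0,c):measure(cc,33)
E
python3 - <<'E'
from w import *
s=bot.get_state();print(s["tool_pos"],s["contact_force"])
c=capture("wrist");np.savez("w3.npz",**c);save(c,"w3.png",(120,40,520,300),2)
E
```

```text
[552.91918614  -1.5037816   21.84077454] [-2.30002358 -0.53348716  2.52523087]
```

View pics/w3.png

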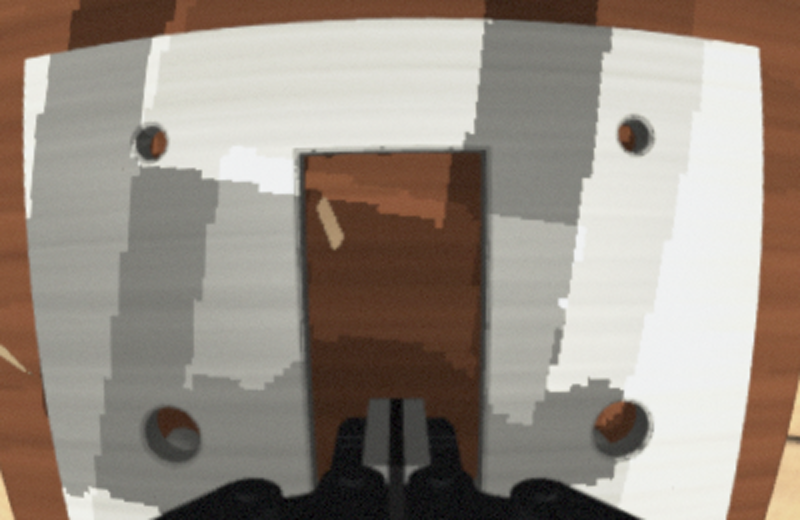

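The crop shows all four holes: the large ones at (173,434) and (622,429), the guide holes at (150,141) and (635,134). A pin is just visible in the right large hole at (182,440).

```bash
cat > g.py <<'E'
from w import *
def holes(c,cr,seat=np.array([535.4,-5.3]),t=.11,z=(29,36)):
    # cr: approx full-image pixels R,L large holes, R,L guide holes ; mean height per pair
    up=np.array([0,0,1.]);Rb=np.array([[np.cos(t),-np.sin(t)],[np.sin(t),np.cos(t)]])
    w=np.array([hit(c,p,up,np.array([0,0,z[1] if i<2 else z[0]]))[0,:2] for i,p in enumerate(cr)])
    loc=np.array([[25,-55],[25,55],[-45,-55],[-45,55.]])
    q=(w-seat)@Rb; print(q.round(1).tolist())
    M,_=cv2.estimateAffinePartial2D(loc,q); s=np.hypot(M[0,0],M[1,0])
    a=np.arctan2(M[1,0],M[0,0]);m=q.mean(0)-np.array([[np.cos(a),-np.sin(a)],[np.sin(a),np.cos(a)]])@loc.mean(0)
    print("plate rel",m.round(1),"dyaw",a.round(4),"scale",s.round(3))
E
python3 - <<'E'
from g import *
c=dict(np.load("w3.npz"));f=lambda x,y:(120+x/2-.25,40+y/2-.25)
holes(c,[f(173,434),f(622,429),f(150,141),f(635,134)],z=(30,34.8))
E
```

```text
[[14.0, -52.7], [12.8, 57.0], [-55.8, -53.9], [-57.1, 55.9]]
plate rel [-11.5   1.7] dyaw 0.0128 scale 0.998
```

Emit:
{"op": "jog_arm", "data": {"deltas": [[1,[-0.002,0,0],[0,0,0]],[1,[-0.002,-0.003,0],[0,0,0]],[1,[-0.001,-0.006,0],[0,0,0]],[1,[-0.001,-0.0075,0],[0,0,0]],[1,[-0.001,-0.0075,0],[0,0,0]]]}}

```text
time: 3.75
tool_pos: [552.2, -9.4, 21.9]
tcp_rot: [0.668, 0.744, -0.002, -0.002]
contact_force: [-0.5, -0.7, 0.1]
width: -0.0
```

```bash
cat > blob.py <<'E'
from g import *
def snap(n,crop=(120,40,520,300)):
    s=bot.get_state();print(s["time"],s["tool_pos"].round(1),s["contact_force"].round(1))
    c=capture("wrist");np.savez(n+".npz",**c);save(c,n+".png",crop,2);return c
E
python3 -c "
from blob import *
snap('w4')"
```

```text
3.75 [552.2  -9.4  21.9] [-0.5 -0.7  0.1]
```

View pics/w4.png

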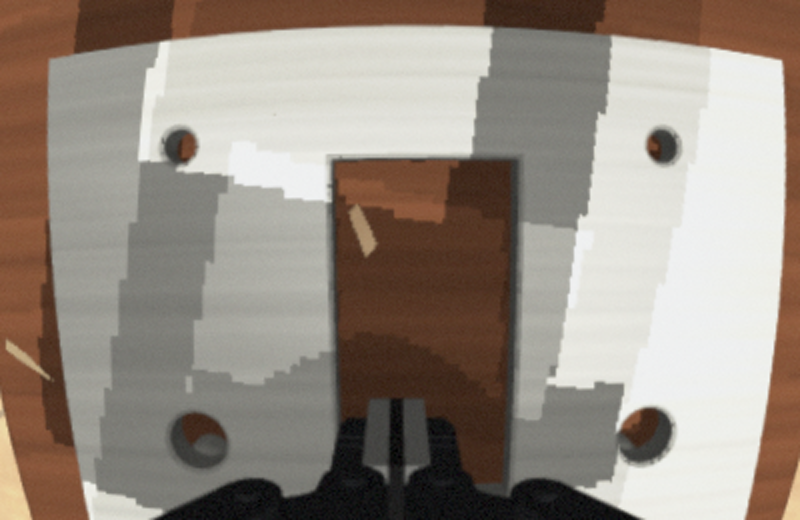

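The crop shows the fingers near the window's right wall. The large holes are at (198,439) and (647,436), with pin slivers visible inside both.

Run:
```python
from g import *
c=dict(np.load("w4.npz"));f=lambda x,y:(120+x/2-.25,40+y/2-.25)
holes(c,[f(198,439),f(647,436),f(180,146),f(663,146)],z=(30,34.8))
```

```text
[[13.4, -54.1], [13.5, 56.4], [-55.8, -54.3], [-56.5, 55.4]]
plate rel [-11.4   0.9] dyaw 0.0045 scale 0.999
```

Emit:
{"op": "jog_arm", "data": {"deltas": [[1,[0.003,0,0],[0,0,0]],[1,[0.006,0,0],[0,0,0]],[1,[0.008,0.0005,0],[0,0,0]],[1,[0.0095,0.0005,0],[0,0,0]],[1,[0.011,0.0005,0],[0,0,0]],[1,[0.012,0.001,0],[0,0,0]],[1,[0.0125,0.001,0],[0,0,0]],[1,[0.0125,0.001,0],[0,0,0]]]}}

```text
time: 4.47
tool_pos: [565.2, -8.3, 22.1]
tcp_rot: [0.668, 0.744, -0.002, -0.001]
contact_force: [0.1, -0.1, -0.9]
width: -0.2
```

```bash
python3 -c "
from blob import *
snap('w5')"
```

```text
4.4667 [565.2  -8.3  22.1] [ 0.1 -0.1 -0.9]
```

View pics/w5.png

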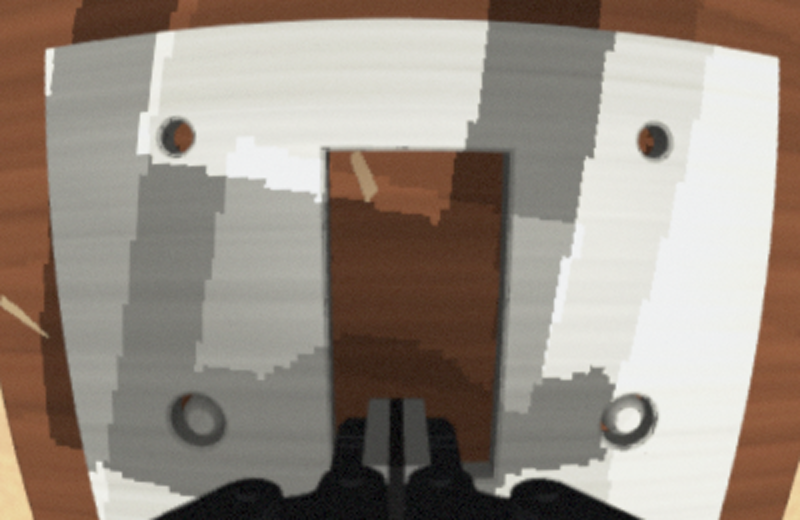

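Both pins now show centred in the large holes, at (198,420) and (629,420), and the contact force is about zero, so the plate seems to have dropped. I'll back off the walls and lift the hand straight up.

Emit:
{"op": "jog_arm", "data": {"deltas": [[1,[-0.008,0.004,0],[0,0,0]],[1,[-0.008,0.004,0.0],[0,0,0]],[1,[-0.008,0.004,0.02],[0,0,0]],[1,[-0.008,0.004,0.05],[0,0,0]],[1,[-0.008,0.004,0.09],[0,0,0]],[1,[-0.03,0.004,0.13],[0,0,0]],[1,[-0.05,0.004,0.17],[0,0,0]],[1,[-0.06,0.004,0.21],[0,0,0]]]}}

```text
time: 5.18
tool_pos: [504.3, -3.9, 226.6]
tcp_rot: [0.668, 0.744, -0.003, -0.002]
contact_force: [0.9, 0.0, 0.3]
width: 0.1
```

Emit:
{"op": "jog_arm", "data": {"deltas": [[1,[0,0,0.04],[0,0,0]],[1,[0,0,0.06],[0,0,0]],[1,[0,0,0.06],[0,0,0]],[1,[0,0,0.06],[0,0,0]]]}}

```text
time: 5.52
tool_pos: [504.8, -3.9, 288.2]
tcp_rot: [0.668, 0.744, -0.001, -0.001]
contact_force: [1.2, 0.9, 0.3]
width: -0.0
```

Run:
```python
from blob import *
c=snap('w6',(200,70,440,270));b,p,_,_=look(c,tilt=0.,yawp=.11);report(b,p)
import m
for n in("scene","side"):
    d=capture(n);P=cloud(d);o,pl,_=m.measure(d,28);q=P[cv2.erode(pl.astype(np.uint8),np.ones((3,3)))>0]
    A=np.c_[q[:,:2]-[535,-5],np.ones(len(q))];s=np.linalg.lstsq(A,q[:,2],rcond=None)[0];print(n,"plate top plane",s.round(4))
```

```text
5.5167 [504.8  -3.9 288.2] [1.2 0.9 0.3]
board [517.6  -8. ] 0.1109 [219.4 244.3] seat [535.   -6.1]
plate [535.4  -6.4] 0.1086 [139.9 179.1] rel [ 0.4 -0.4] dyaw -0.0023
plate 534.5 -7.0 [142.4 183.3] 6.13 185 z med 26.9
board 512.6 -18.1 [230.4 258.2] 6.52 284 z med 18.1
scene plate top plane [ 2.24000e-02 -8.40000e-03  2.69058e+01]
plate 535.4 -5.2 [144.  189.4] 5.92 270 z med 27.8
board 516.6 0.0 [228.3 270. ] 6.31 454 z med 18.6
side plate top plane [-9.00000e-04  9.00000e-04  2.78705e+01]
```

View pics/w6.png

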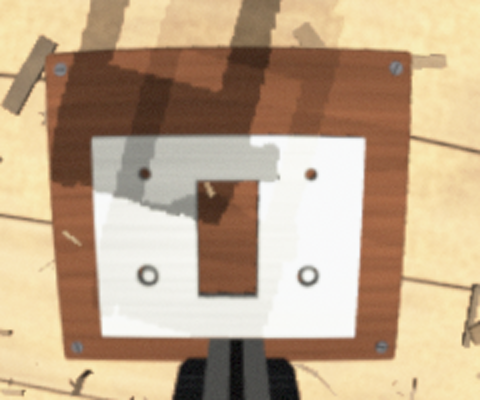

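The last view shows both pins standing in their holes, at crop (148,275) and (308,275). The plate lies flat with the expected margins, and the hand is well clear.

```bash
python3 -c "
from station import bot
print(bot.finish_job())"
```

```text
the job is handed in; nothing more can be done
None
```

The template is seated: both large holes are over the pins, it lies flat on the board, and I handed the job in at about 5.6 s. I put the shut fingers into the window, pushed the template about 10 mm away, nudged it right, pushed it on until it dropped, then lifted the hand clear.

**Last checks:**
- **Position:** from the wrist camera, the template is 0.4 mm from the seat in x and -0.4 mm in y, turned -0.002 rad. Both pins show centred in their holes.
- **Flatness:** its top is at about 27–28 mm, against 28 mm expected when seated. The side camera's depth gives a tilt near 0.001 rad. The scene camera's fit gave about 0.024 rad, over the 0.02 limit. I put that down to noise because its fit at the start missed the real 0.07 rad tilt, but so did the side camera's (0.033), so tilt rests mainly on the height and the pins in the holes.
- **Outer views:** the board outlines from the scene and side cameras disagreed with the wrist view by up to about 10 mm, because my masks included the board's side walls, so I relied on the wrist view.
- **Jar, block and can:** I did not re-measure them. The fingers worked only inside the template's window, and the only travel near the can was well above it. The largest force I read was a few newtons.

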